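# Swap three display pieces onto their contrasting pads

### The job

The gift box, the jade tablet and the jade bangle stand on the wrong display pads. Rearrange them so that each shows up against its pad: the red gift box on the black pad, the grey tablet on the white pad and the green bangle on the red pad, each level, same side up as now and in the middle of its pad; the empty cork pad is free for parking a piece on the way. Handle all three gently, never letting one drop, and leave the stamp and the red ink tin where they stand.

Things in the scene. Friction and masses are not known exactly. Their poses are not given: they have to be found in the camera images.
- gift_box: Dark red closed gift box for jewels, 65 x 65 mm, 44 mm high, 45 g, its lid fixed on; the lid (upper 17 mm) stands out about 1 mm over the sides. Grasp across two opposite sides. Origin at the centre of its underside, z up, x and y square to its sides; stands on the white pad at the start, not quite square to it.
- tablet: Smooth grey polished jade tablet with rounded corners, 56 x 45 x 6 mm (x, y, z), 34 g; grasp across its 45 mm width (closing along its y) with the fingertips close to the pad. Origin at the centre of its underside, z up; lies flat on the red pad at the start.
- bangle: Light green jade bangle: a plain ring, 74 mm outside diameter, about 55 mm inside, 9 mm high, 52 g. Pinch the ring wall (about 9 mm thick, its middle 32 mm from the centre) with one finger inside the ring. Origin at the centre of the ring at its underside, z up; lies flat on the black pad at the start.
- pad_black: Display pad: fixed square board 90 x 90 x 10 mm with a light wood edge and a black velvet face. It does not move. Origin at the centre of its underside; the flat top is 10 mm above it, z up, x and y along its sides. Home of the red gift box; carries the bangle at the start.
- pad_white: Display pad: fixed square board 90 x 90 x 10 mm with a light wood edge and a white velvet face. It does not move. Origin at the centre of its underside; the flat top is 10 mm above it, z up, x and y along its sides. Home of the grey tablet; carries the gift box at the start.
- pad_red: Display pad: fixed square board 90 x 90 x 10 mm with a light wood edge and a bright red velvet face. It does not move. Origin at the centre of its underside; the flat top is 10 mm above it, z up, x and y along its sides. Home of the green bangle; carries the tablet at the start.
- pad_cork: Display pad: fixed square board 90 x 90 x 10 mm with a light wood edge and a brown cork face. It does not move. Origin at the centre of its underside; the flat top is 10 mm above it, z up, x and y along its sides. Empty at the start; free for parking a piece.
- stamp: Bystander: reddish-brown upright rubber stamp, 27 mm diameter, 63 mm tall, loose; origin at the centre of its foot, z up. Leave alone.
- ink_tin: Bystander: round red ink tin, 60 mm diameter, 20 mm high, loose; origin at the centre of its underside, z up. Leave alone.

How it is judged:
By the outcome, as a careful person would: the job done as asked, in the order asked, and still so for the second after the job is handed in, with the robot touching nothing.
It also fails if it takes over 109 s, if anything falls off the work surface, if the arm or the gripper's body presses on something with over 40 N, if the wrist force passes 120 N, or if a joint passes its speed limit or range.

### The arm

A 6-joint arm with a two-finger parallel gripper is mounted at the origin on a cart in front of the work surface, level with it; the furniture and walls round the work are solid. World frame = base frame: x ahead of the robot, y to its left, z up, the work surface at z = 0. Lengths are in m, angles in degrees, forces in N, time in s.
With the tool pointing down it reaches from about 0.4 to 0.825 m from the base axis. Payload 7 kg.
Tool frame: the origin (TCP) lies at the very end of the fingers, on their centre line; the grasp point (between the pads) lies 19 mm behind it (r.grip_depth is the distance from the TCP to the grasp point, in m); z points along the fingers, y is the line along which they close (so a half turn about z gives the same grasp; the last joint's range is limited). The gripper opens to 88 mm and grips with 3 to 60 N. Pads are 19 mm wide; open, the fingers measure 130 mm over their backs; the gripper's body (78 mm by 193 mm) begins 47 mm behind the grasp point.
Start: joints at [88.7, 20.546, 0.682, 0, -70.136, -16.507], TCP at [0.206, 0.643, 0.227] pointing down, gripper open.
Joint ranges: [-176.03, 176.03], [-82.01, 121.73], [-58.28, 71.71], [-173.87, 95.51], [-174.79, -0.11], [-173.66, 173.66]. Speed limits (degrees/s): [136.94, 136.94, 172.46, 180, 180, 180].

### API

Orientations are given as [roll, pitch, yaw] about the fixed x, y, z axes, in that order (R = Rz(yaw) Ry(pitch) Rx(roll)).
In Python, from plant import r gives the robot as it stands.
- The arm moves only by the tool play_rows, never from a script. Its argument "rows" is a list that holds one entry, the list of rows, each a list of 5 numbers: the closure, from 0 (fully open) to 1 (shut), then the shift along the tool's x, y, z each as a share of 0.5 m, from -1 to 1, then the turn about the tool's z as a share of 1.5 rad, from -1 to 1. A call has exactly 8 rows; each row is the pose to reach, as a shift and turn from the pose commanded when the call began, along the tool's axes at that moment; what a row does not reach only later rows make up. A row lasts 1/12 s, in which the tool goes at most 41.7 mm and 7.16 degrees, less where a joint would pass 70% of its speed; a pose out of reach is approached as far as the arm can. A call with a number of a shift or a turn outside -1 to 1 is refused whole. A call with a gripper value outside its range is refused whole. The fingers move at their own pace and stop on an object; "squeeze" is the grip in N (left out, the last holds). Time passes only in rows, so rows that repeat a pose let the fingers close, or fill a call up. It gives the time, the measured TCP pose, the force, the opening and the grip force at its end, in the units of the state.
- r.get_state(): the state, without advancing time (a new reading comes with each control period).
- r.capture(name): name is "side" or "top"; returns the picture (420x560x3 uint8, red, green, blue); there is no depth.
- r.camera_info(name): a dict with "fovy" (degrees; the focal length in pixels is half the picture's height over the tangent of half this angle, whatever the lens; pixels are square), "cx", "cy" (the principal point, pixels), "pose" (4x4, takes a point from camera to world coordinates). Camera axes: x right, y down, z forward; pixel columns grow to the right and rows downward; lengths in m; the calibration is good to about 2 mm. A picture is of the moment at which its call begins. camera_info takes no time and is no camera call.
- r.close_job(): hands the job in; it is judged then, once.
The state is a dict: "time_s": time; "joints": joint angles; "qd": joint speeds; "joint_torque": joint torques, N m; "tcp_pos": TCP position; "eef_rot": TCP orientation; "contact_force": force on the tool from outside, world axes, zero at the start; "moment": the same for the moment, N m; "gripper_width": finger opening in m; "gripper_force": force on a finger pad.
Only numpy, scipy, OpenCV 4.12 (cv2) and the standard library are available. Lean on these libraries where they do the work, as an engineer would, in place of code of your own. Each camera call takes 0.05 s, during which the arm holds its last target. There are 200 camera calls.

## Working session

There is one attempt and no reset: what is moved stays moved. The work goes in short steps, Python scripts to look and compute and a tool call to move; the robot and the scene stay as the last step left them, time stands still between calls to the robot, and variables do not carry over. Pictures are saved under pics/ and viewed, at most 16 in all, crops included, and the job is handed in when it is done.

Besides the shell and the picture viewer there is one more tool, called after "Request:" as name([rows], argument=value, ...), one row to a line, values as JSON. play_rows: Moves the arm, as the interface text tells. Its arguments: {"type":"object","properties":{"rows":{"type":"array","items":{"type":"array","items":{"type":"array","items":{"type":"number"}}}},"squeeze":{"type":"number"}},"required":["rows"]}

```bash
mkdir -p pics; ls
python3 - <<'E'
from plant import r
import cv2,numpy as np
print(r.get_state())
for n in("top","side"):
    im=r.capture(n); cv2.imwrite(f"pics/{n}0.png",im[:,:,::-1])
    i=r.camera_info(n); print(n,i["fovy"],i["cx"],i["cy"],np.round(i["pose"],4).tolist())
E
```

```text
pics
{'time_s': 0.0, 'joints': array([ 8.86983679e+01,  2.05930119e+01,  6.33944627e-01, -1.87980349e-02,
       -7.01334581e+01, -1.65074453e+01]), 'qd': array([ 5.67103506e-02, -6.96769367e-02, -5.88625075e-02, -2.97086066e-02,
       -2.46023119e-06,  9.82601838e-02]), 'joint_torque': array([-4.82042105e-04, -5.82721674e+01,  2.93047446e+01,  6.99722752e+00,
        6.70033711e-03, -1.58403782e-04]), 'tcp_pos': array([0.20632469, 0.64220083, 0.22561032]), 'eef_rot': array([ 1.79906267e+02, -9.34973107e-03, -1.78154722e+01]), 'contact_force': array([-0.49183242, -0.78918147, -0.50092336]), 'moment': array([-0.0290577 ,  0.00503824,  0.0172314 ]), 'gripper_force': 0.0, 'gripper_width': 0.08760624022719878}
top 46.73737700287187 279.0728027082645 210.0809385794727 [[-0.1517, -0.9652, 0.2128, 0.2942], [-0.9884, 0.1492, -0.0276, 0.0772], [-0.0051, -0.2146, -0.9767, 1.2142], [0.0, 0.0, 0.0, 1.0]]
side 46.20402921105252 273.8404923697567 205.8952980156136 [[-0.9842, -0.1165, 0.1331, 0.3839], [-0.1764, 0.5883, -0.7892, 0.9543], [0.0137, -0.8002, -0.5996, 0.7397], [0.0, 0.0, 0.0, 1.0]]
```

View pics/top0.png

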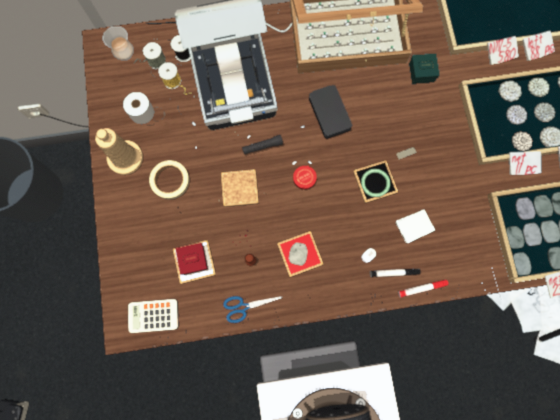

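View pics/side0.png

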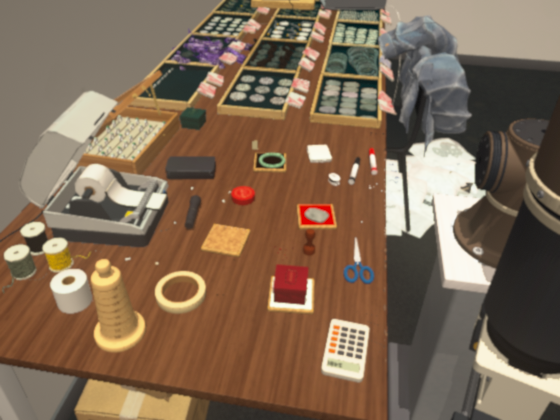

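The top view shows the cork pad at (240,187), black pad with bangle (376,181), red pad with tablet (299,254), white pad with box (193,261), tin (305,177) and stamp (250,259). In the side view these are at (226,239), (270,161), (316,215), (291,290), (243,195) and (309,242).

```bash
cat > h.py <<'E'
import numpy as np,cv2
from plant import r
def cam(n):
    i=r.camera_info(n); return (210/np.tan(np.radians(i["fovy"]/2)),i["cx"],i["cy"],np.array(i["pose"]))
def plane(n,uv,z):
    f,cx,cy,P=cam(n); uv=np.atleast_2d(uv).astype(float)
    d=np.c_[(uv[:,0]-cx)/f,(uv[:,1]-cy)/f,np.ones(len(uv))]@P[:3,:3].T
    return P[:3,3]+d*((z-P[2,3])/d[:,2])[:,None]
def tri(a,b):
    A=[];B=[]
    for n,uv in(("top",a),("side",b)):
        o=cam(n)[3][:3,3]; d=plane(n,uv,0)[0]-o; d/=np.linalg.norm(d); M=np.eye(3)-np.outer(d,d); A.append(M);B.append(M@o)
    return np.linalg.solve(sum(A),sum(B)), [np.linalg.norm(m@np.linalg.solve(sum(A),sum(B))-b) for m,b in zip(A,B)]
def proj(n,p):
    f,cx,cy,P=cam(n); c=(np.atleast_2d(p)-P[:3,3])@P[:3,:3]; return c[:,:2]/c[:,2:]*f+[cx,cy]
E
python3 - <<'E'
import cv2,numpy as np
C={"top":dict(white=(193,261),red=(299,254),black=(376,181),cork=(240,187)),"side":dict(white=(291,288),red=(316,215),black=(270,161),cork=(226,239))}
for n in C:
    im=cv2.imread(f"pics/{n}0.png"); t=[]
    for k,(u,v) in C[n].items():
        c=im[v-28:v+28,u-37:u+38]; t.append(cv2.resize(c,None,fx=5.3,fy=5.3,interpolation=cv2.INTER_CUBIC))
    cv2.imwrite(f"pics/m_{n}.png",np.vstack([np.hstack(t[:2]),np.hstack(t[2:])])[:600,:800])
E
```

```text
(no output)
```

View pics/m_top.png

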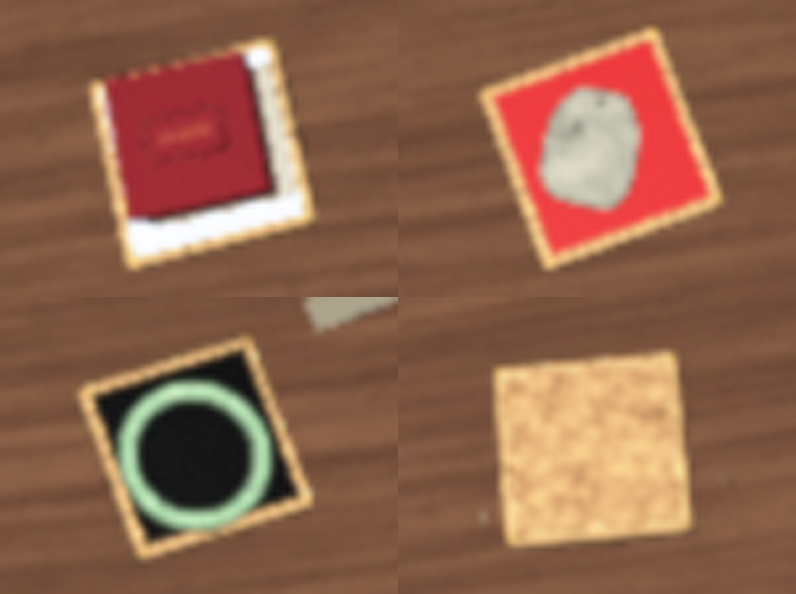

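View pics/m_side.png

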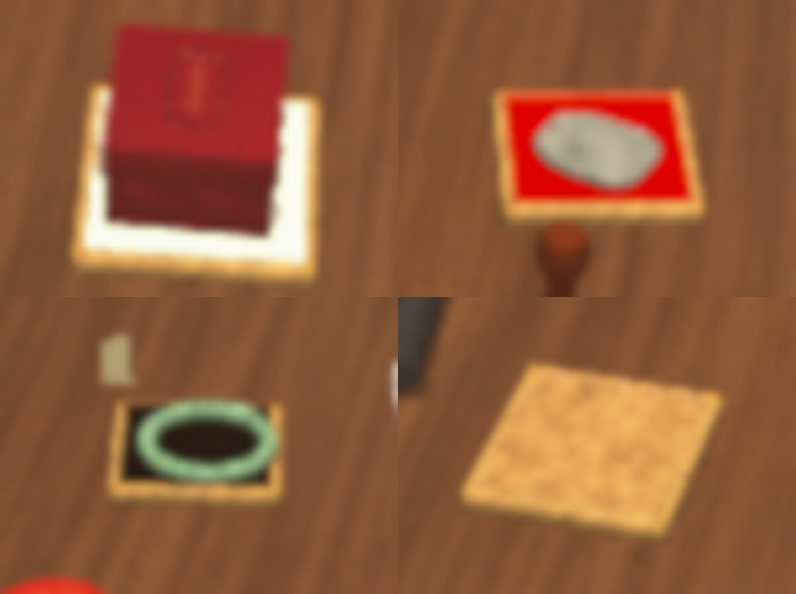

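The crops show the box off-centre on the white pad, turned a few degrees. The tablet is a blob with its long axis visible in both views. The bangle is nearly centred on the black pad, and the cork pad is empty. Next I measure them.

```bash
cat > meas.py <<'E'
import sys
from h import *
K=8
def crop(im,c,w=40):
    u,v=int(c[0]),int(c[1]); s=im[v-w:v+w,u-w:u+w]
    return cv2.resize(s,None,fx=K,fy=K,interpolation=cv2.INTER_CUBIC),(u-w,v-w)
def cont(m,o,hull=False):
    cs=cv2.findContours(cv2.morphologyEx(m.astype(np.uint8),cv2.MORPH_OPEN,np.ones((7,7))),cv2.RETR_EXTERNAL,cv2.CHAIN_APPROX_NONE)[0]
    c=min((c for c in cs if cv2.contourArea(c)>250*K*K/4), key=lambda c:np.hypot(*(c.reshape(-1,2).mean(0)-320)))
    if hull:c=cv2.convexHull(c)
    return (c.reshape(-1,2)+.5)/K-.5+np.array(o)
def edge_rect(n,c,z,z0,size):
    """rect in mm; far edges taken at z, near edges at z0"""
    W=plane(n,c,z)[:,:2]; W0=plane(n,c,z0)[:,:2]
    (_,_),_,a=cv2.minAreaRect((W*1000).astype(np.float32)); a=(a+45)%90-45
    t=np.radians(a); R=np.array([[np.cos(t),-np.sin(t)],[np.sin(t),np.cos(t)]])
    n0=cam(n)[3][:2,3]@R; A=W@R;B=W0@R; cen=[];L=[]
    for k in(0,1):
        m=A[:,k].mean(); lo,hi=(A,B) if n0[k]>m else (B,A)
        lo,hi=lo[:,k].min(),hi[:,k].max(); cen.append((lo+hi)/2);L.append(hi-lo)
    return R@cen*1000,a,np.array(L)*1000
def hsv(i): return [x.astype(int) for x in cv2.split(cv2.cvtColor(i,cv2.COLOR_BGR2HSV))]
PC=dict(white=[.0,.0],red=[0,0])
E
python3 - <<'E'
from meas import *
np.set_printoptions(precision=1,suppress=True)
C={"top":dict(white=(193,261),red=(299,254),black=(376,181),cork=(240,187)),"side":dict(white=(291,290),red=(316,215),black=(270,161),cork=(226,239))}
S={}
for n in C:
    im=cv2.imread(f"pics/{n}0.png")
    for k,c in C[n].items():
        i,o=crop(im,c); h,s,v=hsv(i); red=((h<6)|(h>172))&(s>150)
        wood=(h>5)&(h<22)&(v<165)&(v>60)
        m=(v>165)|((v<50) if k=="black" else (v<0))|(red if k in("red","white") and not(k=="white" and n=="side") else (v<0))
        try:
            cc=cont(m,o,True); cen,a,L=edge_rect(n,cc,.01,0,90); print(n,"pad",k,cen,round(a,1),L)
            S[n,k]=cen
        except Exception as e: print(n,k,e)
        if k=="white":
            cc=cont(red&(v>(130 if n=="top" else 120)),o); q=plane(n,cc,.054)[:,:2]*1000; b=cv2.minAreaRect(q.astype(np.float32)); print("   box",np.array(b[0]),np.array(b[1]),round(b[2],1)); S[n,"box"]=np.array(cv2.minAreaRect(cc.astype(np.float32))[0])
        if k=="red":
            cc=cont((s<90)&(v>60),o); q=plane(n,cc,.016)[:,:2]*1000; b=cv2.minAreaRect(q.astype(np.float32)); e=cv2.fitEllipse(q.astype(np.float32));print("   tab",np.array(b[0]),np.array(b[1]),round(b[2],1),"ell",np.array(e[0]),np.array(e[1]),round(e[2],1)); mm=cv2.moments(cc.astype(np.float32)); S[n,"tab"]=np.array([mm["m10"],mm["m01"]])/mm["m00"]; print("   cen",plane(n,S[n,"tab"],.015)*1000)
        if k=="black":
            cc=cont((h>45)&(h<90)&(s>40)&(v>90),o); q=plane(n,cc,.0145)[:,:2]*1000; e=cv2.fitEllipse(q.astype(np.float32));print("   bangle",np.array(e[0]),np.array(e[1])); S[n,"ban"]=np.array(cv2.fitEllipse(cc.astype(np.float32))[0])
for k in("box","tab","ban"):
    p,e=tri(S["top",k],S["side",k]); print("tri",k,p*1000,np.array(e)*1000)
# pad heights: corner triangulation through z where the views agree
E
```

```text
top pad white [461.  273.7] 6.0 [89.9 90.7]
   box [463.7 271.3] [65.  62.8] 3.7
top pad red [440.3   8.6] 11.4 [91.  91.4]
   tab [439.7  14.1] [43.2 54. ] 71.2 ell [439.  14.] [44.9 57.4] 70.0
   cen [[439.   13.9  15. ]]
top pad black [ 596.3 -214. ] 9.0 [89.8 89.6]
   bangle [ 590.4 -211. ] [74.4 75.2]
top pad cork [633.1 135.4] -3.3 [89.2 91.5]
side pad white [460.7 268.3] 6.0 [91.5 88.4]
   box [463.1 273.1] [65.3 68.5] 4.2
side pad red [440.1   4.8] 11.1 [90.7 85. ]
   tab [439.2  16.2] [43.7 52.4] 70.7 ell [438.6  16.6] [44.8 56.1] 66.2
   cen [[438.7  15.6  15. ]]
side pad black [ 591.8 -227.4] 11.4 [46.6 17.6]
   bangle [ 590.1 -211.2] [74.3 75.7]
side pad cork [632.9 131.3] -3.6 [87.8 86.3]
tri box [463.3 271.9  51.8] [0.2 0.2]
tri tab [439.   13.9  13.7] [0.2 0.2]
tri ban [ 590.2 -211.1   14.1] [0.1 0.1]
```

```bash
cat > plan.py <<'E'
import sys
from h import *
from scipy.spatial.transform import Rotation as Ro
s=r.get_state(); p=s["tcp_pos"]; R=Ro.from_euler("xyz",s["eef_rot"],degrees=True)
for a in sys.argv[1:]:
    t=[float(x) for x in a.split(",")]
    d=R.inv().apply(np.array(t[:3])/1000-p); dy=(t[3]-s["eef_rot"][2]+180)%360-180
    print(a,"->",np.round(d/.5,4).tolist(),round(-np.radians(dy)/1.5,4))
print("t",round(s["time_s"],2),"tcp",np.round(p*1000,1),np.round(s["eef_rot"],2),"w",round(s["gripper_width"]*1000,1),"F",np.round(s["contact_force"],1))
E
python3 plan.py 463.3,272,200,4 463.3,272,90,4
python3 - <<'E'
from meas import *
np.set_printoptions(precision=1,suppress=True)
im=cv2.imread("pics/side0.png")
for k,c,f in(("white",(291,290),lambda h,s,v:(v>150)&~(((h<6)|(h>172))&(s>150))),("black",(270,161),lambda h,s,v:((v>150)|(v<50))),("cork",(226,239),lambda h,s,v:v>140),("red",(316,215),lambda h,s,v:v>140)):
    i,o=crop(im,c,30); h,s,v=hsv(i); m=f(h,s,v)
    m=cv2.morphologyEx(m.astype(np.uint8),cv2.MORPH_CLOSE,np.ones((15,15)))
    cs=[c for c in cv2.findContours(m,0,1)[0] if cv2.contourArea(c)>3000]
    c0=max(cs,key=cv2.contourArea); cc=(cv2.convexHull(c0).reshape(-1,2)+.5)/K-.5+np.array(o)
    print(k,*edge_rect("side",cc,.01,0,90))
E
```

```text
463.3,272,200,4 -> [0.7158, 0.5477, 0.0523] -0.2538
463.3,272,90,4 -> [0.7158, 0.5474, 0.2723] -0.2538
t 0.1 tcp [206.3 642.2 225.7] [ 1.7991e+02 -1.0000e-02 -1.7810e+01] w 87.4 F [-0.4  0.1  0.4]
white [460.6 269.5] 6.058488845825195 [93.1 88.6]
black [ 595.4 -217.3] 8.862109184265137 [93.8 87.2]
cork [633.2 151.1] -3.59503173828125 [ 93.  135.8]
red [439.   11.2] 10.27497673034668 [ 94.6 106.5]
```

Request:
play_rows([
  [[0, 0.08, 0.06, 0.006, -0.03], [0, 0.16, 0.12, 0.012, -0.06], [0, 0.23, 0.175, 0.018, -0.09], [0, 0.3, 0.23, 0.024, -0.12], [0, 0.36, 0.275, 0.03, -0.15], [0, 0.42, 0.32, 0.036, -0.18], [0, 0.48, 0.367, 0.042, -0.21], [0, 0.54, 0.413, 0.05, -0.254]],
])

```text
time_s: 0.77
tcp_pos: [0.3967, 0.3677, 0.2022]
eef_rot: [-180.0, 0.0, 4.2]
contact_force: [1.0, 0.7, -0.5]
gripper_width: 0.0876
gripper_force: 0.0
```

Request:
play_rows([
  [[0, 0.045, 0.035, 0, 0], [0, 0.09, 0.07, 0.02, 0], [0, 0.13, 0.1, 0.08, 0], [0, 0.17, 0.13, 0.14, 0], [0, 0.17, 0.13, 0.2, 0], [0, 0.17, 0.13, 0.2, 0], [0, 0.17, 0.13, 0.2, 0], [0, 0.17, 0.13, 0.2, 0]],
])

```text
time_s: 1.43
tcp_pos: [0.4858, 0.3116, 0.1037]
eef_rot: [-180.0, -0.1, 4.1]
contact_force: [0.5, 1.1, -0.2]
gripper_width: 0.0878
gripper_force: 0.0
```

```bash
python3 plan.py 463.3,272,26.5,4
python3 - <<'E'
from h import *
im=r.capture("side"); cv2.imwrite("pics/s1.png",cv2.resize(im[200:350,200:400],None,fx=4,fy=4)[:,:,::-1])
E
```

```text
463.3,272,26.5,4 -> [-0.0507, 0.0758, 0.1544] 0.0009
t 1.43 tcp [485.8 311.6 103.7] [-1.7998e+02 -7.0000e-02  4.0800e+00] w 87.8 F [ 0.5  1.1 -0.2]
```

View pics/s1.png

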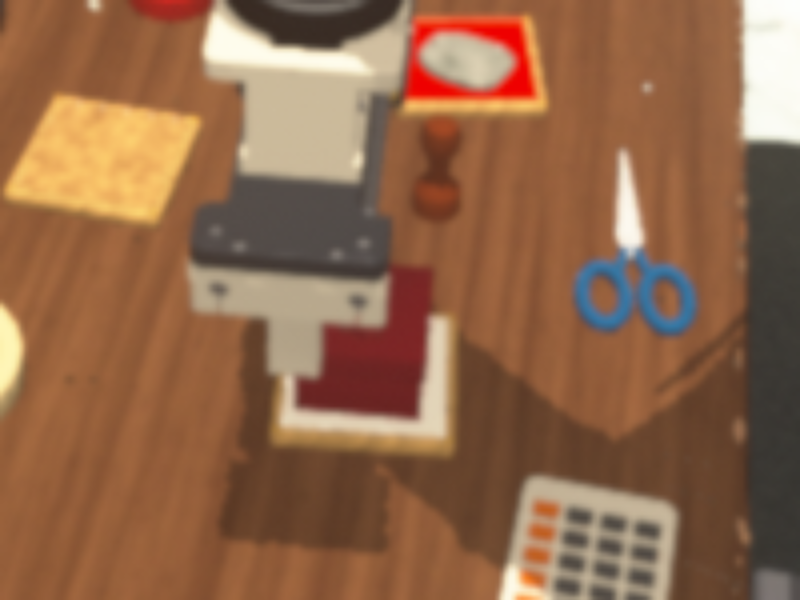

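The gripper is open over the white pad at about (310,330) in the crop, not yet centred on the box. Next I correct sideways, then lower.

Request:
play_rows([
  [[0, -0.025, 0.04, 0, 0], [0, -0.05, 0.076, 0, 0], [0, -0.0507, 0.0758, 0.0, 0], [0, -0.0507, 0.0758, 0.04, 0], [0, -0.0507, 0.0758, 0.08, 0], [0, -0.0507, 0.0758, 0.12, 0], [0, -0.0507, 0.0758, 0.154, 0], [0, -0.0507, 0.0758, 0.154, 0]],
])

```text
time_s: 2.15
tcp_pos: [0.4619, 0.2713, 0.0243]
eef_rot: [179.9, 0.1, 4.1]
contact_force: [-0.4, -1.1, -0.1]
gripper_width: 0.0876
gripper_force: 0.0
```

Request:
play_rows([
  [[0.15, 0, 0, 0, 0], [0.22, 0, 0, 0, 0], [0.26, 0, 0, 0, 0], [0.3, 0, 0, 0, 0], [0.35, 0, 0, 0, 0], [0.4, 0, 0, 0, 0], [0.4, 0, 0, 0, 0], [0.4, 0, 0, 0, 0]],
], squeeze=8)

```text
time_s: 2.82
tcp_pos: [0.4634, 0.2719, 0.0267]
eef_rot: [-179.9, -0.1, 4.0]
contact_force: [-2.5, 0.3, 7.6]
gripper_width: 0.0651
gripper_force: 8.0
```

```bash
python3 plan.py 633,135,120,4
```

```text
633,135,120,4 -> [0.3194, 0.2968, -0.1866] 0.0005
t 2.82 tcp [463.4 271.9  26.7] [-1.7992e+02 -9.0000e-02  4.0400e+00] w 65.1 F [-2.5  0.3  7.6]
```

Request:
play_rows([
  [[0.45, 0, 0, -0.02, 0], [0.45, 0, 0, -0.05, 0], [0.45, 0, 0, -0.09, 0], [0.45, 0.04, 0.037, -0.13, 0], [0.45, 0.09, 0.084, -0.15, 0], [0.45, 0.14, 0.13, -0.15, 0], [0.45, 0.19, 0.177, -0.15, 0], [0.45, 0.24, 0.223, -0.15, 0]],
])

```text
time_s: 3.48
tcp_pos: [0.5916, 0.1673, 0.1018]
eef_rot: [-180.0, -0.1, 4.0]
contact_force: [-0.1, 0.7, -1.4]
gripper_width: 0.0646
gripper_force: 8.0
```

Request:
play_rows([
  [[0.45, 0.04, 0.037, 0, 0], [0.45, 0.08, 0.074, 0.01, 0], [0.45, 0.08, 0.074, 0.04, 0], [0.45, 0.08, 0.074, 0.07, 0], [0.45, 0.08, 0.074, 0.09, 0], [0.45, 0.08, 0.074, 0.1, 0], [0.45, 0.08, 0.074, 0.1, 0], [0.45, 0.08, 0.074, 0.1, 0]],
])

```text
time_s: 4.15
tcp_pos: [0.6329, 0.1346, 0.0509]
eef_rot: [180.0, -0.0, 4.1]
contact_force: [-0.3, 0.7, 0.7]
gripper_width: 0.065
gripper_force: 8.0
```

```bash
python3 plan.py 633,135,27,4
python3 - <<'E'
from h import *
im=r.capture("side"); cv2.imwrite("pics/s2.png",cv2.resize(im[130:330,100:360],None,fx=3,fy=3)[:,:,::-1])
E
```

```text
633,135,27,4 -> [0.0003, -0.0008, 0.0477] 0.0008
t 4.15 tcp [632.9 134.6  50.9] [ 1.7999e+02 -1.0000e-02  4.0700e+00] w 65.0 F [-0.3  0.7  0.7]
```

View pics/s2.png

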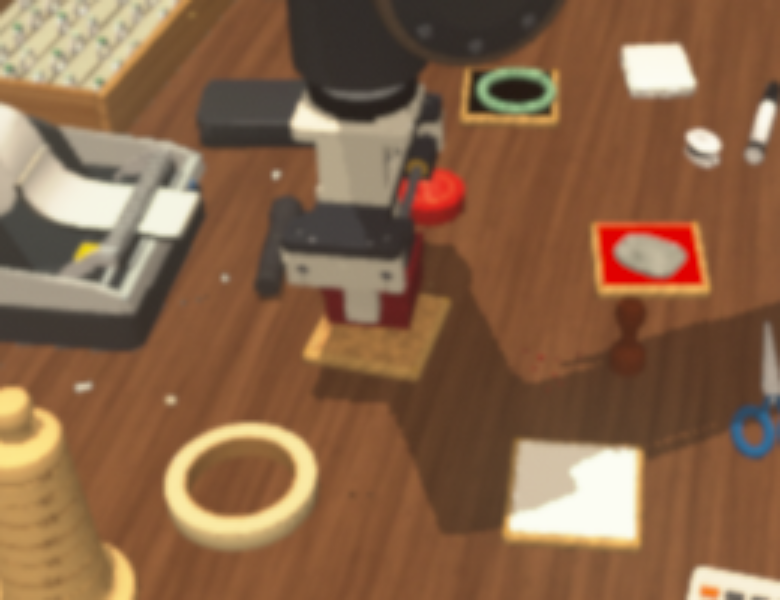

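The box hangs level over the cork pad (crop 375,290), and the white pad (575,490) is now empty.

Request:
play_rows([
  [[0.45, 0, 0, 0.012, 0], [0.45, 0, 0, 0.022, 0], [0.45, 0, 0, 0.031, 0], [0.45, 0, 0, 0.038, 0], [0.45, 0, 0, 0.043, 0], [0.45, 0, 0, 0.046, 0], [0.45, 0, 0, 0.047, 0], [0.45, 0, 0, 0.047, 0]],
])

```text
time_s: 4.87
tcp_pos: [0.6328, 0.1342, 0.0268]
eef_rot: [180.0, 0.0, 4.0]
contact_force: [-0.5, 0.2, -0.5]
gripper_width: 0.065
gripper_force: 8.0
```

Request:
play_rows([
  [[0.3, 0, 0, 0, 0], [0.2, 0, 0, 0, 0], [0.1, 0, 0, 0, 0], [0, 0, 0, 0, 0], [0, 0, 0, 0, 0], [0, 0, 0, -0.05, 0], [0, 0, 0, -0.12, 0], [0, 0, 0, -0.17, 0]],
])

```text
time_s: 5.53
tcp_pos: [0.6332, 0.1343, 0.1137]
eef_rot: [180.0, -0.0, 4.0]
contact_force: [0.3, 0.7, 1.1]
gripper_width: 0.0874
gripper_force: 0.0
```

```bash
python3 plan.py 439,14,110,-19 439,14,110,-20
```

```text
439,14,110,-19 -> [-0.4044, 0.2125, 0.0073] 0.2682
439,14,110,-20 -> [-0.4044, 0.2125, 0.0073] 0.2798
t 5.53 tcp [633.2 134.3 113.7] [ 1.7998e+02 -3.0000e-02  4.0500e+00] w 87.4 F [0.3 0.7 1.1]
```

Run:
```python
from meas import *
np.set_printoptions(precision=1,suppress=True)
for n,c in(("top",(193,263)),("side",(291,293))):
    im=r.capture(n)[:,:,::-1].copy(); cv2.imwrite(f"pics/w_{n}.png",im)
    i,o=crop(im,c,30); h,s,v=hsv(i)
    for th in(20,60): 
        m=(s<th+40) 
        cc=cont(m,o,True); q=plane(n,cc,.01)[:,:2]*1000; b=cv2.minAreaRect(q.astype(np.float32)); print(n,"face",np.array(b[0]),np.array(b[1]),b[2])
print("stamp top ",plane("top",(250,257),.06)*1000,plane("side",(309,234),.06)*1000)
```

```text
top face [486.3 240.2] [113.4  24.7] 35.267860412597656
top face [459.  276.4] [154.4 148.6] 81.2621078491211
side face [461.1 271.4] [80.9 81.6] 6.14148473739624
side face [461.  271.2] [83.2 85.1] 6.058051109313965
stamp top  [[443.2 130.3  60. ]] [[443.1 143.9  60. ]]
```

Request:
play_rows([
  [[0, -0.05, 0.026, 0, 0.03], [0, -0.11, 0.058, 0, 0.07], [0, -0.175, 0.092, 0, 0.11], [0, -0.235, 0.125, 0, 0.15], [0, -0.3, 0.158, 0, 0.2], [0, -0.355, 0.187, 0, 0.24], [0, -0.404, 0.2125, 0.0, 0.268], [0, -0.404, 0.2125, 0.0, 0.268]],
])

```text
time_s: 6.3
tcp_pos: [0.4338, 0.0116, 0.1114]
eef_rot: [180.0, 0.1, -19.3]
contact_force: [-0.4, -0.1, -0.5]
gripper_width: 0.0873
gripper_force: 0.0
```

```bash
python3 plan.py 439,14.2,50,-19 439,14.2,11.5,-19
```

```text
439,14.2,50,-19 -> [0.0083, -0.0084, 0.1227] -0.003
439,14.2,11.5,-19 -> [0.0085, -0.0084, 0.1997] -0.003
t 6.3 tcp [433.8  11.6 111.4] [ 1.7997e+02  1.3000e-01 -1.9260e+01] w 87.3 F [-0.4 -0.1 -0.5]
```

Request:
play_rows([
  [[0, 0.008, -0.0084, 0.02, 0], [0, 0.0083, -0.0084, 0.06, 0], [0, 0.0083, -0.0084, 0.1, 0], [0, 0.0083, -0.0084, 0.14, 0], [0, 0.0083, -0.0084, 0.17, 0], [0, 0.0083, -0.0084, 0.185, 0], [0, 0.0083, -0.0084, 0.192, 0], [0, 0.0083, -0.0084, 0.192, 0]],
])

```text
time_s: 6.97
tcp_pos: [0.4439, 0.0166, 0.0154]
eef_rot: [179.9, 0.0, -19.0]
contact_force: [-0.1, -0.5, -0.7]
gripper_width: 0.0878
gripper_force: 0.0
```

```bash
python3 plan.py 439,14.2,11.5,-19;python3 plan.py 439,14.2,11.5,-19
python3 - <<'E'
from h import *
a=cv2.resize(r.capture("side")[180:250,260:370],None,fx=6,fy=6); cv2.imwrite("pics/s3.png",a[:,:,::-1])
E
```

```text
439,14.2,11.5,-19 -> [-0.0077, 0.0078, 0.0078] -0.0
t 6.97 tcp [443.9  16.6  15.4] [ 1.7995e+02  5.0000e-02 -1.9000e+01] w 87.8 F [-0.1 -0.5 -0.7]
439,14.2,11.5,-19 -> [-0.0077, 0.0078, 0.0078] -0.0
t 6.97 tcp [443.9  16.6  15.4] [ 1.7995e+02  5.0000e-02 -1.9000e+01] w 87.8 F [-0.1 -0.5 -0.7]
```

View pics/s3.png

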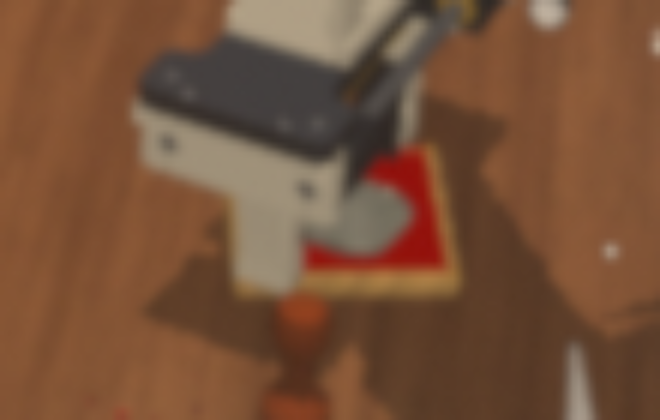

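The near finger stands at crop (265,240) beside the tablet (370,220) on the red pad, about 5 mm off in x. Correcting, then lowering the rest.

Request:
play_rows([
  [[0, -0.0077, 0.0078, 0, 0], [0, -0.0077, 0.0078, 0, 0], [0, -0.0077, 0.0078, 0.003, 0], [0, -0.0077, 0.0078, 0.006, 0], [0, -0.0077, 0.0078, 0.0075, 0], [0, -0.0077, 0.0078, 0.0075, 0], [0, -0.0077, 0.0078, 0.0075, 0], [0, -0.0077, 0.0078, 0.0075, 0]],
])

```text
time_s: 7.68
tcp_pos: [0.4392, 0.0143, 0.012]
eef_rot: [180.0, 0.0, -19.0]
contact_force: [0.4, 0.8, 0.1]
gripper_width: 0.0879
gripper_force: 0.0
```

```bash
python3 plan.py 439,14.2,11.5,-19
```

```text
439,14.2,11.5,-19 -> [-0.0003, 0.0003, 0.0011] -0.0001
t 7.68 tcp [439.2  14.3  12. ] [180.     0.   -19.01] w 87.9 F [0.4 0.8 0.1]
```

Request:
play_rows([
  [[0.2, 0, 0, 0, 0], [0.35, 0, 0, 0, 0], [0.42, 0, 0, 0, 0], [0.46, 0, 0, 0, 0], [0.5, 0, 0, 0, 0], [0.55, 0, 0, 0, 0], [0.6, 0, 0, 0, 0], [0.65, 0, 0, 0, 0]],
], squeeze=10)

```text
time_s: 8.35
tcp_pos: [0.4391, 0.0143, 0.012]
eef_rot: [180.0, 0.0, -19.0]
contact_force: [0.3, -0.2, 1.0]
gripper_width: 0.0431
gripper_force: 10.0
```

Request:
play_rows([
  [[0.65, 0, 0, 0, 0], [0.65, 0, 0, -0.005, 0], [0.65, 0, 0, -0.01, 0], [0.65, 0, 0, -0.02, 0], [0.65, 0, 0, -0.03, 0], [0.65, 0, 0, -0.03, 0], [0.65, 0, 0, -0.03, 0], [0.65, 0, 0, -0.03, 0]],
])

```text
time_s: 9.02
tcp_pos: [0.4392, 0.0143, 0.0272]
eef_rot: [-180.0, -0.0, -19.0]
contact_force: [-0.9, 0.3, -0.1]
gripper_width: 0.0429
gripper_force: 10.0
```

```bash
python3 plan.py 461,272.5,110,6
python3 - <<'E'
from h import *
a=cv2.resize(r.capture("side")[180:250,260:370],None,fx=6,fy=6); cv2.imwrite("pics/s4.png",a[:,:,::-1])
E
```

```text
461,272.5,110,6 -> [-0.127, -0.5024, -0.1654] -0.2911
t 9.02 tcp [439.2  14.3  27.2] [-1.7998e+02 -2.0000e-02 -1.9020e+01] w 42.9 F [-0.9  0.3 -0.1]
```

View pics/s4.png

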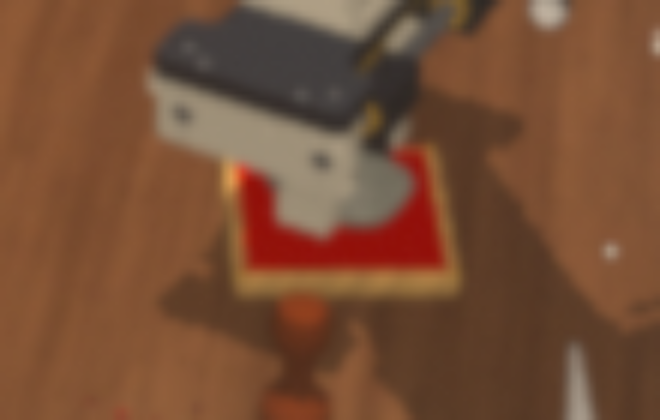

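The tablet is off the pad, between the fingers at crop (380,190). Carry it high over the stamp to the white pad.

Request:
play_rows([
  [[0.65, 0, 0, -0.05, 0], [0.65, 0, 0, -0.11, 0], [0.65, 0, 0, -0.165, 0], [0.65, -0.02, -0.08, -0.165, -0.05], [0.65, -0.04, -0.16, -0.165, -0.1], [0.65, -0.06, -0.24, -0.165, -0.15], [0.65, -0.08, -0.315, -0.165, -0.2], [0.65, -0.1, -0.39, -0.165, -0.24]],
])

```text
time_s: 9.73
tcp_pos: [0.4551, 0.2168, 0.1096]
eef_rot: [-180.0, -0.0, 1.8]
contact_force: [1.0, 0.4, 0.1]
gripper_width: 0.0431
gripper_force: 10.0
```

```bash
sed -i '1a D=__import__("time")' plan.py; python3 plan.py 461,272.5,110,6
python3 - <<'E'
from h import *
E
```

```text
461,272.5,110,6 -> [0.0154, -0.111, -0.0008] -0.0485
t 9.73 tcp [455.1 216.8 109.6] [-179.99   -0.      1.83] w 43.1 F [1.  0.4 0.1]
```

Request:
play_rows([
  [[0.65, 0.01, -0.06, 0, -0.03], [0.65, 0.015, -0.1, 0, -0.045], [0.65, 0.015, -0.105, 0.04, -0.045], [0.65, 0.015, -0.105, 0.08, -0.045], [0.65, 0.015, -0.105, 0.11, -0.045], [0.65, 0.015, -0.105, 0.13, -0.045], [0.65, 0.015, -0.105, 0.13, -0.045], [0.65, 0.015, -0.105, 0.13, -0.045]],
])

```text
time_s: 10.4
tcp_pos: [0.4614, 0.2672, 0.0444]
eef_rot: [179.9, 0.0, 5.5]
contact_force: [0.4, -0.1, 0.0]
gripper_width: 0.0429
gripper_force: 10.0
```

```bash
python3 plan.py 461,272.5,13,6
python3 - <<'E'
from meas import *
np.set_printoptions(precision=1,suppress=True)
# arm hides parts; measure pad white outline and tablet relation in the side view
im=r.capture("side")[:,:,::-1].copy(); cv2.imwrite("pics/s5.png",cv2.resize(im[240:350,230:360],None,fx=5,fy=5,interpolation=2))
im=r.capture("top")[:,:,::-1].copy(); cv2.imwrite("pics/t5.png",im)
# white pad clear? use earlier top frame w_top (box gone)
im=cv2.imread("pics/w_top.png"); i,o=crop(im,(193,263),26); h,s,v=hsv(i)
for th in(60,80,100):
    m=cv2.morphologyEx(((s<th)&(v>110)).astype(np.uint8),cv2.MORPH_OPEN,np.ones((9,9)))
    c=max(cv2.findContours(m,0,1)[0],key=cv2.contourArea).reshape(-1,2); c=(c+.5)/K-.5+np.array(o)
    b=cv2.minAreaRect((plane("top",c,.01)[:,:2]*1000).astype(np.float32)); print(b)
E
```

```text
461,272.5,13,6 -> [0.0003, -0.0108, 0.0627] -0.0062
t 10.4 tcp [461.4 267.2  44.4] [1.7994e+02 5.0000e-02 5.4600e+00] w 42.9 F [ 0.4 -0.1  0. ]
((495.3951721191406, 240.5500946044922), (18.3978271484375, 9.802535057067871), 5.645108222961426)
((461.1806640625, 292.373046875), (94.42652893066406, 133.6200408935547), 84.12316131591797)
((461.1806640625, 292.373046875), (94.42652893066406, 133.6200408935547), 84.12316131591797)
```

View pics/s5.png

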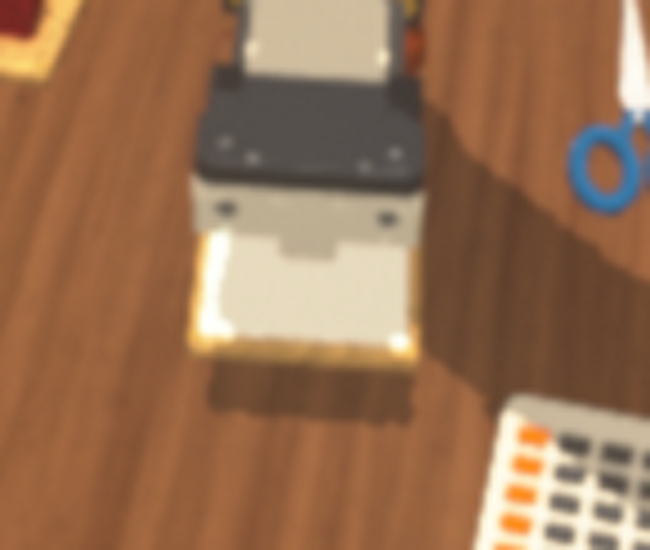

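The tablet hangs level over the white pad (crop 305,295). The pad's outline shows at x 190–420. Lower and release.

Request:
play_rows([
  [[0.65, 0, -0.0108, 0, -0.006], [0.65, 0, -0.0108, 0.015, -0.006], [0.65, 0, -0.0108, 0.03, -0.006], [0.65, 0, -0.0108, 0.042, -0.006], [0.65, 0, -0.0108, 0.051, -0.006], [0.65, 0, -0.0108, 0.056, -0.006], [0.65, 0, -0.0108, 0.058, -0.006], [0.65, 0, -0.0108, 0.058, -0.006]],
])

```text
time_s: 11.17
tcp_pos: [0.4608, 0.2728, 0.0151]
eef_rot: [180.0, 0.0, 6.0]
contact_force: [0.7, 0.4, 0.2]
gripper_width: 0.0432
gripper_force: 10.0
```

```bash
python3 plan.py 461,272.4,12.2,6
```

```text
461,272.4,12.2,6 -> [0.0004, 0.0008, 0.0059] 0.0
t 11.17 tcp [460.8 272.8  15.1] [1.7996e+02 3.0000e-02 6.0000e+00] w 43.2 F [0.7 0.4 0.2]
```

Request:
play_rows([
  [[0.65, 0, 0, 0.0025, 0], [0.65, 0, 0, 0.0045, 0], [0.65, 0, 0, 0.0058, 0], [0.65, 0, 0, 0.0058, 0], [0.65, 0, 0, 0.0058, 0], [0.5, 0, 0, 0.0058, 0], [0.45, 0, 0, 0.0058, 0], [0.4, 0, 0, 0.0058, 0]],
])

```text
time_s: 11.83
tcp_pos: [0.461, 0.2731, 0.0128]
eef_rot: [-180.0, -0.0, 6.0]
contact_force: [-0.7, 0.3, 1.0]
gripper_width: 0.05
gripper_force: 0.0
```

Request:
play_rows([
  [[0.3, 0, 0, 0, 0], [0.2, 0, 0, 0, 0], [0.2, 0, 0, -0.02, 0], [0.2, 0, 0, -0.06, 0], [0.2, 0, 0, -0.12, 0], [0.2, 0, 0, -0.18, 0], [0.2, 0, 0, -0.24, 0], [0.2, 0, 0, -0.24, 0]],
])

```text
time_s: 12.5
tcp_pos: [0.4636, 0.2753, 0.1396]
eef_rot: [-179.7, -0.5, 6.1]
contact_force: [1.4, 0.7, 0.7]
gripper_width: 0.0699
gripper_force: 0.0
```

```bash
python3 plan.py 590.3,-243.3,130,0
```

```text
590.3,-243.3,130,0 -> [0.142, 1.0584, 0.0143] 0.0707
t 12.5 tcp [463.6 275.3 139.6] [-179.67   -0.47    6.08] w 69.9 F [1.4 0.7 0.7]
```

Request:
play_rows([
  [[0.5, 0.01, 0.05, 0, 0], [0.5, 0.018, 0.12, 0, 0], [0.7, 0.027, 0.2, 0, 0], [0.72, 0.037, 0.28, 0, 0.02], [0.72, 0.048, 0.36, 0, 0.04], [0.72, 0.059, 0.44, 0, 0.06], [0.72, 0.07, 0.52, 0, 0.07], [0.72, 0.08, 0.6, 0.0, 0.07]],
])

```text
time_s: 13.17
tcp_pos: [0.5323, -0.0231, 0.1336]
eef_rot: [-180.0, -0.1, -0.1]
contact_force: [0.5, 0.7, 1.0]
gripper_width: 0.0258
gripper_force: 0.0
```

```bash
python3 plan.py 590.3,-243.3,110,0
```

```text
590.3,-243.3,110,0 -> [0.1163, 0.4404, 0.0472] -0.0006
t 13.17 tcp [532.3 -23.1 133.6] [-1.7998e+02 -7.0000e-02 -5.0000e-02] w 25.8 F [0.5 0.7 1. ]
```

Request:
play_rows([
  [[0.72, 0.02, 0.08, 0, 0], [0.72, 0.04, 0.16, 0, 0], [0.72, 0.06, 0.24, 0, 0], [0.72, 0.08, 0.31, 0.01, 0], [0.72, 0.1, 0.38, 0.03, 0], [0.72, 0.116, 0.43, 0.06, 0], [0.72, 0.116, 0.43, 0.08, 0], [0.72, 0.116, 0.43, 0.08, 0]],
])

```text
time_s: 13.83
tcp_pos: [0.5882, -0.2375, 0.0902]
eef_rot: [-179.9, 0.2, -0.2]
contact_force: [-0.4, 0.4, -0.9]
gripper_width: 0.0246
gripper_force: 0.0
```

Request:
play_rows([
  [[0.72, 0, 0, 0, 0], [0.72, 0, 0, 0, 0], [0.72, 0, 0, 0, 0], [0.72, 0, 0, 0, 0], [0.72, 0, 0, 0, 0], [0.72, 0, 0, 0, 0], [0.72, 0, 0, 0, 0], [0.72, 0, 0, 0, 0]],
])

```text
time_s: 14.5
tcp_pos: [0.59, -0.236, 0.0929]
eef_rot: [180.0, -0.0, 0.0]
contact_force: [-0.0, 0.3, 0.1]
gripper_width: 0.0247
gripper_force: 0.0
```

```bash
python3 plan.py 590.3,-243.3,40,0 590.3,-243.3,12,0
python3 - <<'E'
from meas import *
np.set_printoptions(precision=1,suppress=True)
t=[]
for n,c in(("top",(193,261)),("side",(291,290))):
    im=r.capture(n)[:,:,::-1].copy(); cv2.imwrite(f"pics/{n}6.png",im); u,v=c; t.append(cv2.resize(im[v-30:v+30,u-35:u+35],None,fx=5.5,fy=5.5,interpolation=2))
    i,o=crop(im,c,32); h,s,v=hsv(i); print(n,i[256+int(.5),256])
    for th in(90,150,215): print(n,th,[ (lambda cc:cv2.minAreaRect((plane(n,(cc.reshape(-1,2)+.5)/K-.5+np.array(o),.01)[:,:2]*1000).astype(np.float32)))(cv2.convexHull(max(cv2.findContours((v>th).astype(np.uint8),0,1)[0],key=cv2.contourArea)))])
cv2.imwrite("pics/m6.png",np.hstack(t))
E
```

```text
590.3,-243.3,40,0 -> [0.0005, 0.0146, 0.1057] 0.0
590.3,-243.3,12,0 -> [0.0005, 0.0146, 0.1617] 0.0
t 14.5 tcp [ 590.  -236.    92.9] [ 1.8e+02 -1.0e-02  0.0e+00] w 24.7 F [-0.   0.3  0.1]
top [208 225 228]
top 90 [((464.0768737792969, 275.95166015625), (164.8614959716797, 158.82029724121094), 81.26210021972656)]
top 150 [((459.6512756347656, 281.77789306640625), (94.1452407836914, 114.1635971069336), 6.057633399963379)]
top 215 [((460.52978515625, 273.0348205566406), (89.13214111328125, 89.74897003173828), 6.033420085906982)]
side [157 183 192]
side 90 [((460.4919128417969, 257.33746337890625), (138.7277069091797, 176.17855834960938), 11.002809524536133)]
side 150 [((460.58551025390625, 273.243896484375), (92.8918685913086, 99.05757904052734), 5.710116863250732)]
side 215 [((460.5325012207031, 273.38140869140625), (86.88520812988281, 90.36920928955078), 5.802605152130127)]
```

View pics/m6.png

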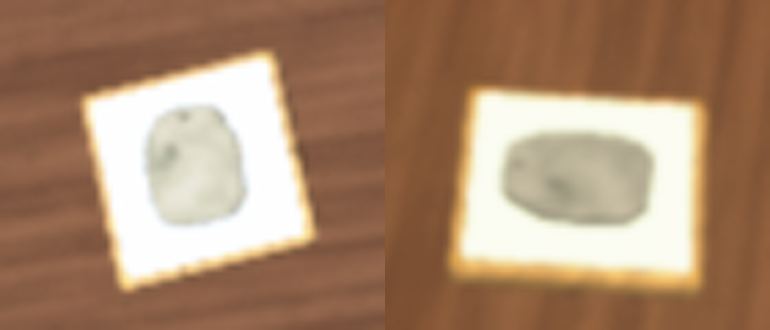

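The tablet lies flat and square on the white pad (top crop 196,165 against a pad centre of 199,170). Measuring its offset, and descending at the bangle.

```bash
cat > tab.py <<'E'
from meas import *
import sys
np.set_printoptions(precision=1,suppress=True)
for n,c,z in(("top",(193,261),.016),("side",(291,290),.014)):
    im=cv2.imread(f"pics/{n}{sys.argv[1]}.png"); i,o=crop(im,c,13 if n=="top" else 17); h,s,v=hsv(i)
    g=i.min(2).astype(int); t=(np.median(g[g>235] if n=="top" else g[g>210])+np.median(g[g<210]))/2
    m=(g<t).astype(np.uint8); cs=cv2.findContours(m,0,1)[0]; H=m.shape[0]
    c=[c for c in cs if cv2.pointPolygonTest(cv2.convexHull(c),(H/2,H/2),False)>0 and cv2.boundingRect(c)[2]<H-2]
    c=max(c,key=cv2.contourArea).reshape(-1,2); q=(plane(n,(c+.5)/K-.5+np.array(o),z)[:,:2]*1000).astype(np.float32)
    print(n,t,cv2.minAreaRect(q)); M=cv2.moments(q); print(M["m10"]/M["m00"],M["m01"]/M["m00"])
E
python3 tab.py 6
```

```text
top 225.5 ((461.60015869140625, 273.1526184082031), (54.04852294921875, 44.16944122314453), 0.8504281640052795)
461.03312610843415 272.9153960104823
side 195.5 ((462.1435852050781, 273.82464599609375), (54.622528076171875, 46.99727249145508), 1.1335569620132446)
461.3158249892784 273.8522101753757
```

Request:
play_rows([
  [[0.72, 0, 0.0146, 0, 0], [0.72, 0, 0.0146, 0.03, 0], [0.72, 0, 0.0146, 0.06, 0], [0.72, 0, 0.0146, 0.09, 0], [0.72, 0, 0.0146, 0.11, 0], [0.72, 0, 0.0146, 0.125, 0], [0.72, 0, 0.0146, 0.13, 0], [0.72, 0, 0.0146, 0.13, 0]],
])

```text
time_s: 15.27
tcp_pos: [0.5897, -0.2437, 0.0271]
eef_rot: [-180.0, 0.1, -0.0]
contact_force: [-0.1, 1.1, -0.0]
gripper_width: 0.0244
gripper_force: 0.0
```

```bash
python3 plan.py 590.3,-243.3,11.8,0
python3 - <<'E'
from h import *
a=cv2.resize(r.capture("side")[135:185,230:310],None,fx=8,fy=8,interpolation=2); cv2.imwrite("pics/s7.png",a[:,:,::-1])
E
```

```text
590.3,-243.3,11.8,0 -> [0.0012, -0.0008, 0.0306] -0.0002
t 15.27 tcp [ 589.7 -243.7   27.1] [-1.8e+02  6.0e-02 -2.0e-02] w 24.4 F [-0.1  1.1 -0. ]
```

View pics/s7.png

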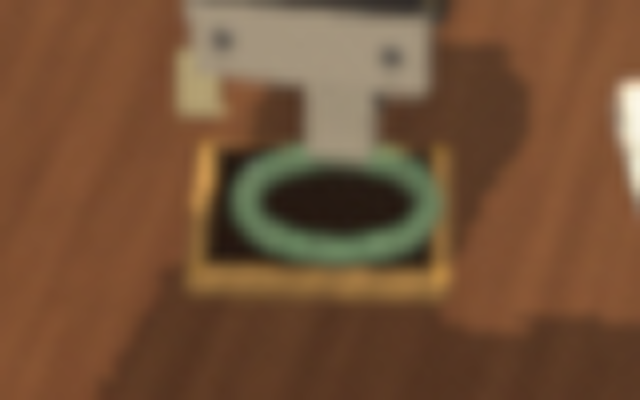

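The tablet is within 1 mm of the white pad's centre. The finger is above the bangle's far wall with the inner finger inside the ring (crop 340,150). Lower and pinch.

Request:
play_rows([
  [[0.72, 0.001, -0.001, 0.01, 0], [0.72, 0.001, -0.001, 0.02, 0], [0.72, 0.001, -0.001, 0.026, 0], [0.72, 0.001, -0.001, 0.029, 0], [0.72, 0.001, -0.001, 0.03, 0], [0.72, 0.001, -0.001, 0.03, 0], [0.72, 0.001, -0.001, 0.03, 0], [0.72, 0.001, -0.001, 0.03, 0]],
])

```text
time_s: 15.98
tcp_pos: [0.5906, -0.243, 0.0129]
eef_rot: [180.0, -0.0, -0.0]
contact_force: [-0.2, 0.1, -0.5]
gripper_width: 0.0246
gripper_force: 0.0
```

Request:
play_rows([
  [[0.76, 0, 0, 0, 0], [0.8, 0, 0, 0, 0], [0.84, 0, 0, 0, 0], [0.87, 0, 0, 0, 0], [0.9, 0, 0, 0, 0], [0.95, 0, 0, 0, 0], [1, 0, 0, 0, 0], [1, 0, 0, 0, 0]],
], squeeze=18)

```text
time_s: 16.65
tcp_pos: [0.5904, -0.243, 0.0127]
eef_rot: [180.0, 0.0, -0.0]
contact_force: [0.3, 0.0, 1.4]
gripper_width: 0.0107
gripper_force: 16.5
```

```bash
python3 plan.py 440.2,-24.3,110,0
```

```text
440.2,-24.3,110,0 -> [-0.3006, -0.4374, -0.1946] -0.0002
t 16.65 tcp [ 590.4 -243.    12.7] [ 1.8e+02  0.0e+00 -2.0e-02] w 10.7 F [0.3 0.  1.4]
```

Request:
play_rows([
  [[1, 0, 0, 0, 0], [1, 0, 0, 0, 0], [1, 0, 0, -0.006, 0], [1, 0, 0, -0.02, 0], [1, 0, 0, -0.04, 0], [1, 0, 0, -0.07, 0], [1, 0, 0, -0.1, 0], [1, 0, 0, -0.1, 0]],
])

```text
time_s: 17.32
tcp_pos: [0.5927, -0.2435, 0.0669]
eef_rot: [179.9, -0.3, 0.0]
contact_force: [0.1, -0.6, 0.1]
gripper_width: 0.0104
gripper_force: 16.5
```

```bash
python3 plan.py 440.2,-24,110,0
python3 - <<'E'
from meas import *
np.set_printoptions(precision=1,suppress=True)
t=[]
for n,c in(("top",(299,254)),("side",(316,215))):
    im=r.capture(n)[:,:,::-1].copy(); cv2.imwrite(f"pics/{n}8.png",im)
    i,o=crop(im,c,30); h,s,v=hsv(i)
    cc=cont(((h<5)|(h>173))&(s>150)&(v>150),o); b=cv2.minAreaRect((plane(n,cc,.01)[:,:2]*1000).astype(np.float32)); print(n,b)
    t.append(b)
    S=proj(n,[.59,-.21,.07])[0].astype(int); u,v=S; a=im[v-40:v+40,u-50:u+50]; cv2.imwrite(f"pics/b_{n}.png",cv2.resize(a,None,fx=4,fy=4,interpolation=2))
cv2.imwrite("pics/m8.png",np.hstack([cv2.imread("pics/b_top.png"),cv2.imread("pics/b_side.png")]))
E
```

```text
440.2,-24,110,0 -> [-0.3044, -0.4391, -0.0885] 0.0003
t 17.32 tcp [ 592.7 -243.5   66.9] [ 1.7992e+02 -3.2000e-01  3.0000e-02] w 10.4 F [ 0.1 -0.6  0.1]
top ((440.2589416503906, 8.145275115966797), (77.7349624633789, 79.02574157714844), 11.735865592956543)
side ((439.9028015136719, 7.111412048339844), (75.41900634765625, 73.06047821044922), 11.128133773803711)
```

View pics/m8.png

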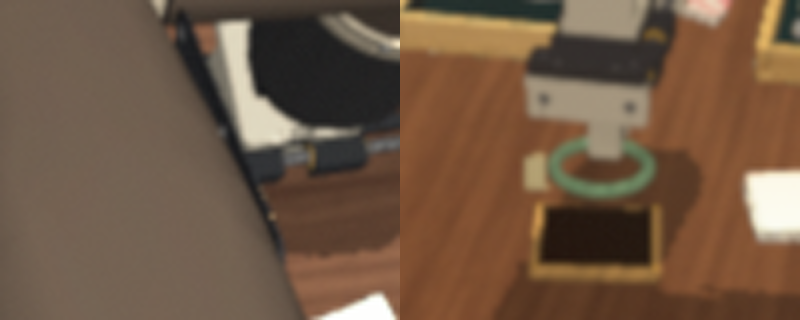

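The bangle hangs level (crop 600,170) and the black pad below it is empty. Carry it to the red pad at (440.1, 7.9).

Request:
play_rows([
  [[1, -0.025, -0.035, -0.03, 0], [1, -0.07, -0.1, -0.05, 0], [1, -0.11, -0.16, -0.05, 0], [1, -0.15, -0.22, -0.05, 0], [1, -0.195, -0.285, -0.05, 0], [1, -0.24, -0.35, -0.05, 0], [1, -0.28, -0.405, -0.05, 0], [1, -0.304, -0.439, -0.05, 0]],
])

```text
time_s: 18.08
tcp_pos: [0.4359, -0.0221, 0.0872]
eef_rot: [-180.0, 0.1, 0.0]
contact_force: [0.4, 0.3, -0.1]
gripper_width: 0.0101
gripper_force: 16.9
```

Request:
play_rows([
  [[1, 0, 0, 0, 0], [1, 0, 0, 0.03, 0], [1, 0, 0, 0.06, 0], [1, 0, 0, 0.09, 0], [1, 0, 0, 0.11, 0], [1, 0, 0, 0.11, 0], [1, 0, 0, 0.11, 0], [1, 0, 0, 0.11, 0]],
])

```text
time_s: 18.75
tcp_pos: [0.4389, -0.0236, 0.033]
eef_rot: [180.0, -0.0, -0.0]
contact_force: [0.8, 0.9, -0.4]
gripper_width: 0.0103
gripper_force: 16.9
```

```bash
python3 plan.py 440.1,-24.1,12.7,0
python3 - <<'E'
from meas import *
np.set_printoptions(precision=1,suppress=True)
for n,c in(("top",(376,181)),("side",(270,161))):
    im=r.capture(n)[:,:,::-1].copy(); cv2.imwrite(f"pics/{n}9.png",im)
    i,o=crop(im,c,30); h,s,v=hsv(i)
    cc=cont(v<60,o); b=cv2.minAreaRect((plane(n,cc,.01)[:,:2]*1000).astype(np.float32)); print(n,b)
E
```

```text
440.1,-24.1,12.7,0 -> [0.0024, 0.0011, 0.0405] -0.0003
t 18.75 tcp [438.9 -23.6  33. ] [ 1.8e+02 -1.0e-02 -2.0e-02] w 10.3 F [ 0.8  0.9 -0.4]
top ((595.4672241210938, -213.0391845703125), (74.19819641113281, 74.36884307861328), 8.918892860412598)
side ((595.3646850585938, -215.23316955566406), (71.23442840576172, 67.65206146240234), 8.995085716247559)
```

Request:
play_rows([
  [[1, 0.0024, 0.001, 0.008, 0], [1, 0.0024, 0.001, 0.016, 0], [1, 0.0024, 0.001, 0.024, 0], [1, 0.0024, 0.001, 0.031, 0], [1, 0.0024, 0.001, 0.036, 0], [1, 0.0024, 0.001, 0.039, 0], [1, 0.0024, 0.001, 0.04, 0], [1, 0.0024, 0.001, 0.04, 0]],
])

```text
time_s: 19.52
tcp_pos: [0.4395, -0.0241, 0.0126]
eef_rot: [180.0, 0.0, -0.0]
contact_force: [-1.1, 0.5, 2.3]
gripper_width: 0.0099
gripper_force: 16.9
```

Request:
play_rows([
  [[1, 0, 0, 0, 0], [0.86, 0, 0, 0, 0], [0.83, 0, 0, 0, 0], [0.8, 0, 0, 0, 0], [0.77, 0, 0, 0, 0], [0.75, 0, 0, 0, 0], [0.74, 0, 0, 0, 0], [0.74, 0, 0, 0, 0]],
], squeeze=10)

```text
time_s: 20.18
tcp_pos: [0.4398, -0.024, 0.0127]
eef_rot: [-180.0, -0.0, -0.0]
contact_force: [-0.4, -0.3, -0.6]
gripper_width: 0.0224
gripper_force: 0.0
```

Request:
play_rows([
  [[0.74, 0, 0, -0.01, 0], [0.74, 0, 0, -0.03, 0], [0.74, 0, 0, -0.07, 0], [0.74, 0, 0, -0.12, 0], [0.5, 0, 0, -0.18, 0], [0.2, 0, 0, -0.22, 0], [0, 0, 0, -0.22, 0], [0, 0, 0, -0.22, 0]],
])

```text
time_s: 20.85
tcp_pos: [0.4405, -0.0236, 0.1241]
eef_rot: [-179.9, -0.2, -0.0]
contact_force: [-0.7, -0.4, -0.1]
gripper_width: 0.0441
gripper_force: 0.0
```

```bash
python3 plan.py 633,134.3,115,4
```

```text
633,134.3,115,4 -> [0.3848, -0.3159, 0.02] -0.0467
t 20.85 tcp [440.5 -23.6 124.1] [-1.7992e+02 -1.9000e-01 -2.0000e-02] w 44.1 F [-0.7 -0.4 -0.1]
```

Request:
play_rows([
  [[0, 0.04, -0.033, 0, 0], [0, 0.1, -0.082, 0, -0.01], [0, 0.155, -0.127, 0, -0.02], [0, 0.21, -0.172, 0, -0.03], [0, 0.265, -0.217, 0, -0.04], [0, 0.32, -0.262, 0, -0.047], [0, 0.365, -0.3, 0, -0.047], [0, 0.385, -0.316, 0, -0.047]],
])

```text
time_s: 21.52
tcp_pos: [0.6342, 0.136, 0.1205]
eef_rot: [179.9, 0.1, 4.1]
contact_force: [0.0, 0.1, 0.4]
gripper_width: 0.0869
gripper_force: 0.0
```

Request:
play_rows([
  [[0, 0, 0, 0, 0], [0, 0, 0, 0, 0], [0, 0, 0, 0, 0], [0, 0, 0, 0, 0], [0, 0, 0, 0, 0], [0, 0, 0, 0, 0], [0, 0, 0, 0, 0], [0, 0, 0, 0, 0]],
])

```text
time_s: 22.18
tcp_pos: [0.6322, 0.1338, 0.123]
eef_rot: [-180.0, -0.0, 4.0]
contact_force: [0.0, 0.4, 0.3]
gripper_width: 0.0876
gripper_force: 0.0
```

```bash
python3 plan.py 633,134.3,26.8,4
python3 - <<'E'
from meas import *
np.set_printoptions(precision=1,suppress=True)
t=[]
for n,c in(("top",(299,254)),("side",(316,215))):
    im=r.capture(n)[:,:,::-1].copy(); cv2.imwrite(f"pics/{n}10.png",im); u,v=c
    t.append(cv2.resize(im[v-30:v+30,u-35:u+35],None,fx=5.5,fy=5.5,interpolation=2))
    i,o=crop(im,c,30); h,s,v=hsv(i)
    cc=cont((h>35)&(h<95)&(s>25)&(v>80),o); print(n,cv2.fitEllipse((plane(n,cc,.0145)[:,:2]*1000).astype(np.float32)))
cv2.imwrite("pics/m10.png",np.hstack(t))
E
```

```text
633,134.3,26.8,4 -> [0.0016, -0.0008, 0.1925] 0.0001
t 22.18 tcp [632.2 133.8 123. ] [-1.7999e+02 -3.0000e-02  4.0100e+00] w 87.6 F [0.  0.4 0.3]
top ((439.938720703125, 7.75928258895874), (70.25920867919922, 70.5375747680664), 125.9227066040039)
side ((439.8277893066406, 5.031965732574463), (68.68978881835938, 76.04264831542969), 7.109805107116699)
```

View pics/m10.png

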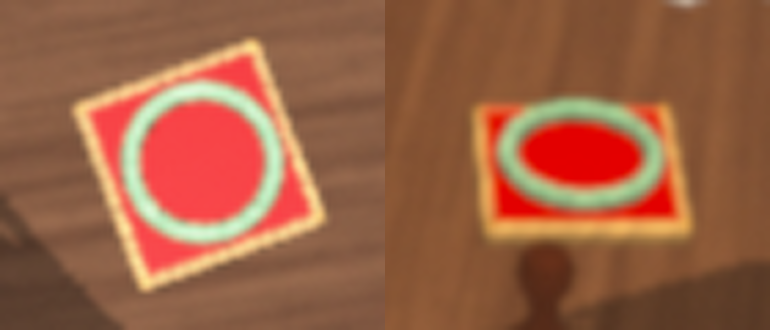

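The bangle lies centred on the red pad (top crop 201,163, measured (439.9, 7.8)). Now the box.

Request:
play_rows([
  [[0, 0.0016, -0.001, 0.03, 0], [0, 0.0016, -0.001, 0.07, 0], [0, 0.0016, -0.001, 0.11, 0], [0, 0.0016, -0.001, 0.15, 0], [0, 0.0016, -0.001, 0.18, 0], [0, 0.0016, -0.001, 0.1925, 0], [0, 0.0016, -0.001, 0.1925, 0], [0, 0.0016, -0.001, 0.1925, 0]],
])

```text
time_s: 22.95
tcp_pos: [0.6333, 0.1346, 0.0267]
eef_rot: [180.0, -0.0, 4.0]
contact_force: [0.3, -0.0, 0.9]
gripper_width: 0.0876
gripper_force: 0.0
```

Request:
play_rows([
  [[0.1, 0, 0, 0, 0], [0.18, 0, 0, 0, 0], [0.22, 0, 0, 0, 0], [0.26, 0, 0, 0, 0], [0.3, 0, 0, 0, 0], [0.35, 0, 0, 0, 0], [0.4, 0, 0, 0, 0], [0.45, 0, 0, 0, 0]],
], squeeze=8)

```text
time_s: 23.62
tcp_pos: [0.6334, 0.1347, 0.0271]
eef_rot: [-180.0, -0.0, 4.0]
contact_force: [-2.1, -0.3, 4.4]
gripper_width: 0.0648
gripper_force: 8.0
```

Request:
play_rows([
  [[0.45, 0, 0, 0, 0], [0.45, 0, 0, -0.02, 0], [0.45, 0, 0, -0.06, 0], [0.45, 0, 0, -0.1, 0], [0.45, 0, 0, -0.15, 0], [0.45, 0, 0, -0.18, 0], [0.45, 0, 0, -0.18, 0], [0.45, 0, 0, -0.18, 0]],
])

```text
time_s: 24.28
tcp_pos: [0.6335, 0.1348, 0.1177]
eef_rot: [-179.9, -0.1, 4.0]
contact_force: [0.6, 0.2, -0.6]
gripper_width: 0.0647
gripper_force: 8.0
```

```bash
python3 plan.py 595.6,-214,115,9
```

```text
595.6,-214,115,9 -> [-0.1244, 0.6906, 0.0045] -0.058
t 24.28 tcp [633.5 134.8 117.7] [-1.7994e+02 -1.1000e-01  4.0200e+00] w 64.7 F [ 0.6  0.2 -0.6]
```

Request:
play_rows([
  [[0.45, -0.009, 0.05, 0, 0], [0.45, -0.02, 0.115, 0, -0.01], [0.45, -0.033, 0.185, 0, -0.02], [0.45, -0.046, 0.255, 0, -0.03], [0.45, -0.059, 0.325, 0, -0.04], [0.45, -0.071, 0.395, 0, -0.05], [0.45, -0.084, 0.465, 0, -0.058], [0.45, -0.096, 0.53, 0, -0.058]],
])

```text
time_s: 24.95
tcp_pos: [0.6024, -0.1349, 0.1152]
eef_rot: [-180.0, 0.1, 9.0]
contact_force: [0.4, 0.4, -0.1]
gripper_width: 0.0651
gripper_force: 8.0
```

```bash
python3 plan.py 595.6,-214,115,9
```

```text
595.6,-214,115,9 -> [-0.0382, 0.154, 0.0005] 0.0004
t 24.95 tcp [ 602.4 -134.9  115.2] [-1.7998e+02  1.3000e-01  9.0400e+00] w 65.1 F [ 0.4  0.4 -0.1]
```

Request:
play_rows([
  [[0.45, -0.016, 0.065, 0, 0], [0.45, -0.03, 0.12, 0, 0], [0.45, -0.038, 0.15, 0.02, 0], [0.45, -0.038, 0.15, 0.06, 0], [0.45, -0.038, 0.15, 0.1, 0], [0.45, -0.038, 0.15, 0.125, 0], [0.45, -0.038, 0.15, 0.125, 0], [0.45, -0.038, 0.15, 0.125, 0]],
])

```text
time_s: 25.62
tcp_pos: [0.5956, -0.2102, 0.0525]
eef_rot: [-180.0, 0.2, 9.0]
contact_force: [-0.1, 0.6, 0.8]
gripper_width: 0.0648
gripper_force: 8.0
```

```bash
python3 plan.py 595.6,-214,27.2,9
python3 - <<'E'
from h import *
a=cv2.resize(r.capture("side")[110:190,220:320],None,fx=6,fy=6,interpolation=2); cv2.imwrite("pics/s11.png",a[:,:,::-1])
E
```

```text
595.6,-214,27.2,9 -> [-0.0011, 0.0075, 0.0507] 0.0
t 25.62 tcp [ 595.6 -210.2   52.5] [-179.96    0.18    9.  ] w 64.8 F [-0.1  0.6  0.8]
```

View pics/s11.png

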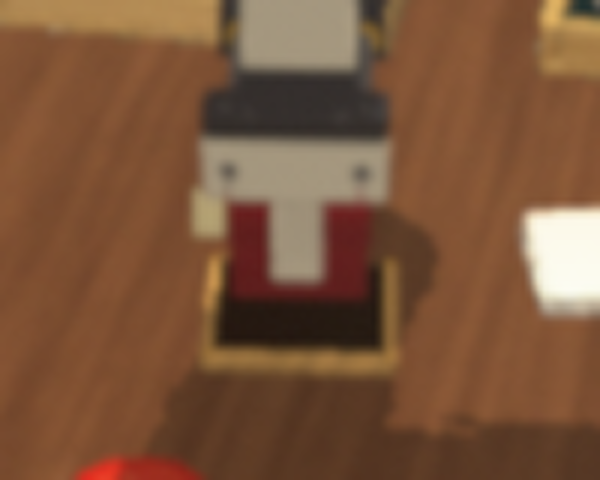

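The box hangs level and centred in x over the black pad (crop 300,250). Lower and release.

Request:
play_rows([
  [[0.45, -0.001, 0.0075, 0.008, 0], [0.45, -0.001, 0.0075, 0.02, 0], [0.45, -0.001, 0.0075, 0.03, 0], [0.45, -0.001, 0.0075, 0.038, 0], [0.45, -0.001, 0.0075, 0.043, 0], [0.45, -0.001, 0.0075, 0.046, 0], [0.45, -0.001, 0.0075, 0.047, 0], [0.45, -0.001, 0.0075, 0.047, 0]],
])

```text
time_s: 26.33
tcp_pos: [0.5968, -0.214, 0.0303]
eef_rot: [-180.0, 0.0, 9.0]
contact_force: [0.2, -0.2, 0.1]
gripper_width: 0.0653
gripper_force: 8.0
```

```bash
python3 plan.py 595.6,-214,27.2,9
```

```text
595.6,-214,27.2,9 -> [-0.0024, -0.0003, 0.0062] 0.0002
t 26.33 tcp [ 596.8 -214.    30.3] [-1.80e+02  1.00e-02  9.01e+00] w 65.3 F [ 0.2 -0.2  0.1]
```

Request:
play_rows([
  [[0.45, -0.0024, 0, 0.002, 0], [0.45, -0.0024, 0, 0.004, 0], [0.45, -0.0024, 0, 0.0055, 0], [0.45, -0.0024, 0, 0.006, 0], [0.45, -0.0024, 0, 0.006, 0], [0.45, -0.0024, 0, 0.006, 0], [0.25, -0.0024, 0, 0.006, 0], [0.2, -0.0024, 0, 0.006, 0]],
])

```text
time_s: 27.0
tcp_pos: [0.5958, -0.2142, 0.0275]
eef_rot: [180.0, -0.0, 9.0]
contact_force: [-0.2, -0.2, -0.1]
gripper_width: 0.068
gripper_force: 0.0
```

Request:
play_rows([
  [[0.1, 0, 0, 0, 0], [0, 0, 0, 0, 0], [0, 0, 0, 0, 0], [0, 0, 0, -0.03, 0], [0, 0, 0, -0.08, 0], [0, 0, 0, -0.14, 0], [0, 0, 0, -0.2, 0], [0, 0, 0, -0.22, 0]],
])

```text
time_s: 27.67
tcp_pos: [0.5978, -0.2147, 0.1423]
eef_rot: [179.9, -0.3, 9.1]
contact_force: [1.1, -0.2, 1.2]
gripper_width: 0.0876
gripper_force: 0.0
```

```bash
python3 plan.py 480,0,220,9
```

```text
480,0,220,9 -> [-0.1642, -0.4608, -0.1574] 0.0006
t 27.67 tcp [ 597.8 -214.7  142.3] [179.86  -0.33   9.05] w 87.6 F [ 1.1 -0.2  1.2]
```

Request:
play_rows([
  [[0, 0, 0, -0.05, 0], [0, -0.02, -0.06, -0.1, 0], [0, -0.045, -0.13, -0.157, 0], [0, -0.07, -0.2, -0.157, 0], [0, -0.095, -0.27, -0.157, 0], [0, -0.12, -0.34, -0.157, 0], [0, -0.145, -0.41, -0.157, 0], [0, -0.164, -0.46, -0.157, 0]],
])

```text
time_s: 28.33
tcp_pos: [0.4771, 0.0019, 0.2161]
eef_rot: [-180.0, -0.0, 9.0]
contact_force: [0.6, 0.3, -0.1]
gripper_width: 0.0877
gripper_force: 0.0
```

Request:
play_rows([
  [[0, 0, 0, 0, 0], [0, 0, 0, 0, 0], [0, 0, 0, 0, 0], [0, 0, 0, 0, 0], [0, 0, 0, 0, 0], [0, 0, 0, 0, 0], [0, 0, 0, 0, 0], [0, 0, 0, 0, 0]],
])

```text
time_s: 29.0
tcp_pos: [0.4788, -0.0003, 0.2157]
eef_rot: [180.0, 0.0, 9.0]
contact_force: [0.2, 0.1, 1.1]
gripper_width: 0.0875
gripper_force: 0.0
```

```bash
python3 - <<'E'
from meas import *
t=[]
for n,c in(("top",(376,181)),("side",(270,158))):
    im=r.capture(n)[:,:,::-1].copy(); cv2.imwrite(f"pics/{n}12.png",im); u,v=c
    t.append(cv2.resize(im[v-30:v+30,u-35:u+35],None,fx=5.5,fy=5.5,interpolation=2))
    i,o=crop(im,c,30); h,s,v=hsv(i)
    for th in(90,120):
        try: cc=cont(((h<6)|(h>172))&(s>120)&(v>th),o); print(n,th,cv2.minAreaRect((plane(n,cc,.054)[:,:2]*1000).astype(np.float32)))
        except Exception as e: print(n,th,"none")
cv2.imwrite("pics/m12.png",np.hstack(t))
E
python3 tab.py 12
```

```text
top 90 ((594.6016235351562, -212.6561279296875), (67.95771026611328, 68.7590560913086), 9.293791770935059)
top 120 ((595.48876953125, -213.38580322265625), (66.63458251953125, 67.00349426269531), 9.026808738708496)
side 90 ((589.1566162109375, -180.80213928222656), (65.67488098144531, 131.7610626220703), 9.416147232055664)
side 120 ((594.124267578125, -210.75588989257812), (65.67488861083984, 71.03520202636719), 9.415607452392578)
  return _methods._mean(a, axis=axis, dtype=dtype,
  ret = ret.dtype.type(ret / rcount)
Traceback (most recent call last):
  File "tab.py", line 9, in <module>
    c=max(c,key=cv2.contourArea).reshape(-1,2); q=(plane(n,(c+.5)/K-.5+np.array(o),z)[:,:2]*1000).astype(np.float32)
      ~~~^^^^^^^^^^^^^^^^^^^^^^^
ValueError: max() iterable argument is empty
```

View pics/m12.png

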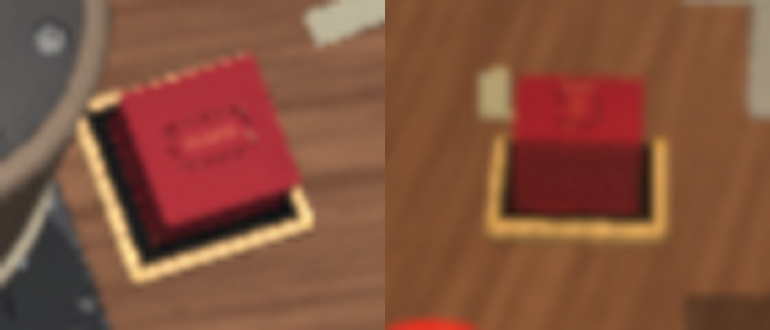

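The box stands level and centred on the black pad (measured (595.4, -213.4) against a pad centre of (595.5, -213.5)). Handing in.

```bash
python3 -c "
from plant import r
print(r.close_job())"
```

```text
the job is handed in; nothing more can be done
None
```

The job is handed in after about 29 s of robot time: the gift box is on the black pad, the tablet on the white and the bangle on the red, each level and measured within about 1 mm of its pad's centre (the tablet may be about 5° off square), and the stamp and ink tin were not touched.

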